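# Brake the bench grinder and hold its guard gate ajar

### The arm

A 6-joint arm with a two-finger parallel gripper is mounted at the origin on the work surface. World frame = base frame: x ahead of the robot, y to its left, z up, the work surface at z = 0. Lengths are in m, angles in rad, forces in N, time in s.
With the tool pointing down it reaches from about 0.275 to 0.875 m from the base axis. Payload 12.5 kg.
Tool frame: the origin (TCP) lies on the centre line of the jaws, within the pads' length; the fingertips stand 11 mm ahead of it and the grasp point (between the pads) lies 8 mm behind it; x points along the fingers, z is the direction in which the jaws open and shut, and the axes are right-handed (so a half turn about x gives the same grasp; the last joint's range is limited). The gripper opens to 85 mm and grips with 20 to 120 N. Pads are 22 mm wide; open, the fingers measure 114 mm over their backs; the gripper's body (76 mm by 85 mm) begins 54 mm behind the grasp point. The pads swing forward as they close: fully open they stand 13 mm farther back than shut.
Start: joints at [1.167, 0.351, 1.652, -0, 1.139, -0.085], TCP at [0.172, 0.522, 0.22] pointing down, gripper open.
Joint ranges: [-2.75, 2.75], [-0.79, 2.1], [0.01, 2.65], [-1.57, 4.71], [0.07, 3.14], [-2.87, 2.87]. Speed limits (rad/s): [2.22, 2.22, 2.79, 3.14, 3.14, 3.14].

### API

Orientations are given as [roll, pitch, yaw] about the fixed x, y, z axes, in that order (R = Rz(yaw) Ry(pitch) Rx(roll)).
In Python, from bench import r gives the robot as it stands.
- The arm moves only by the shell command python3 -m inch 'ROWS' [FORCE]. ROWS is JSON, one flat list of numbers, 7 for each row, row after row: the turn, a rotation vector about the tool's x, y, z in degrees, then the shift along the tool's x, y, z in mm, then the closure, from -1 (fully open) to 1 (shut). In form: [rx, ry, rz, dx, dy, dz, grip, rx, ry, rz, dx, dy, dz, grip, ...]. A call has 1 to 20 rows; each row shifts and turns the commanded pose from where the row before left it, along the tool's axes as they then stand; what a row does not reach is not made up. A row lasts 1/10 s, in which the tool goes at most 50 mm and 8.59 degrees, less where a joint would pass 70% of its speed; a pose out of reach is approached as far as the arm can. A call with a gripper value outside its range is refused whole. The fingers move at their own pace and stop on an object; FORCE is the grip in N (left out, the last holds). Time passes only in rows, so rows that do not move let the fingers close. It gives the time, the measured TCP pose, the force and the opening at its end, in the units of the state.
- r.get_state(): the state, without advancing time (a new reading comes with each control period).
- r.get_image(name): name is "side" or "top" or "wrist"; returns a dict with "img" (384x512x3 uint8, blue, green, red), "K" (3x3 intrinsics, pixels), "k1" (the pictures are not rectified: a ray, as slopes to the right and down, at radius r is drawn at 1 + k1 r^2 times it, then the intrinsics apply), "R" (3x3) and "t" (3): a world point X has camera coordinates R X + t; the wrist camera has in their place "tool_from_camera" (4x4, takes a point from camera to tool coordinates, whose origin is the TCP and whose axes are the tool frame's). Camera axes: x right, y down, z forward; pixel columns grow to the right and rows downward; lengths in m; the calibration is good to about 2 mm. A picture is of the moment at which its call begins: read the wrist's pose just before it. There is no depth.
- r.sign_off(): hands the job in, once; it reports no verdict.
The state is a dict: "clock": time; "q": joint angles; "joint_velocities": joint speeds; "effort": joint torques, N m; "tool_pos": TCP position; "tcp_rot": TCP orientation; "contact_force": force on the tool from outside, world axes, zero at the start; "ft_torque": the same for the moment, N m; "gripper_width": finger opening in m.
Only numpy, scipy, OpenCV 4.12 (cv2) and the standard library are available. Lean on these libraries where they do the work, as an engineer would, in place of code of your own. Each camera call takes 0.05 s, during which the arm holds its last target. There are 200 camera calls.

### The job

The grinding wheel is to be inspected: press the yellow pad of the brake lever down until its catch holds it by itself. Then take the red handle of the gate's bolt, lift the sagging bolt so that its collar rides over the bent-up lip of the keeper while you draw it fully back (do not force it against the keeper), and pull the spring-closed guard gate towards the robot until it stands ajar by about a hand's width. Finish while still holding the gate ajar by the red handle, with the brake still latched; leave the hammer, the wrench and the pan where they lie.

Things in the scene. Friction and masses are not known exactly. Their poses are not given: they have to be found in the camera images.
- guard: green wire-mesh spark guard round a grey bench grinder, bolted to the bench. Its position varies, and so does its yaw by up to 0.3 rad. Origin on the bench under the middle of the closed gate; its x axis points level away from the robot square to the closed gate, y along the closed gate to its hinge (left), z up. All offsets below are in this frame. Gate and posts are 225 mm high at most; the gate spans y -160 to +135 mm, its top rail is 20 mm square, topping out at z 215
- gate_hinge (a point): point on the gate's vertical hinge axis (guard frame -16, 146 mm) at bolt height, z 205 mm
- gate (a joint): angle of the gate in rad: 0 shut, grows to at most 1.2 as the free (right) edge swings towards the robot, i.e. clockwise seen from above. Spring hinges always pull it shut: 0.8 N m at 0, about 1.1 N m at 0.35 rad. The bolt swings with it. The free edge is 306 mm from the hinge axis, so it stands open 306 mm times the sine of the angle
- gate_edge (a point): top outer corner of the gate's free edge, the stile beside the keeper post (z 215 mm)
- bolt (a joint): how far the bolt is drawn back, m: 0 fully home, 0.05 fully back. It slides towards the gate's hinge (guard y when shut) with about 1.5 N of friction and stays where it is left. It starts 0 to 4 mm back. Past 0.028 its nose is clear of the keeper
- barrel (a joint): pitch of the sagging barrel and bolt together, rad: 0 hanging nose down (as it rests by its own weight of about 0.45 kg), 0.062 level, 0.112 the most that it lifts. It pivots on a rivet on the gate's top rail at guard (-34, 10, 205) mm, 120 mm from the handle while the bolt is home (70 mm when fully drawn); raising the handle 8 mm from rest is right, 5 mm is the least that clears the lip, 12 mm the most it goes
- bolt_handle: the red handle: bar square to the bolt, level, pointing at the robot. The body's origin is on the bolt's axis and its own -x axis points along the handle outwards. Red sleeve 16 mm diameter from 22 to 63 mm out, then a 24 mm diameter, 9 mm thick end knob; bare 10 mm stem nearer the bolt
- handle_grip (a point): middle of the red sleeve's length, on its axis, 42 mm out from the bolt's axis and about z 198 mm at rest; nothing stands within 60 mm of it along the gate. Best taken from above with the fingers one each side of it along the bolt
- bolt_collar (a point): middle of the steel collar at the bolt's nose: 26 mm diameter, 10 mm long, on a 12 mm rod. Resting in the fork it hangs behind the lip, 6.5 mm below the lip's top edge
- keeper: steel keeper on the right post: an open-topped fork, 37 mm wide inside, that the bolt's nose lies in; it blocks the gate while the nose is in it. Its gate-side floor edge is bent up into a 4 mm thick lip that the collar catches behind when the bolt is pulled without lifting. Body origin coincides with the guard's
- keeper_lip (a point): middle of the lip's top edge, guard frame (-34, -178, 186.5) mm
- lever_pad: yellow press pad on the front end of the brake lever, 46 mm (x) by 38 mm (y) by 6 mm thick, outside the guard to the right (guard frame 14, -262 mm at the start); the lever is sprung upwards and pivots 225 mm behind the pad (guard +x) at height 205 mm, where a black shoe under it meets the spindle's brake drum. Origin at the pad's middle
- pad_top (a point): middle of the pad's upper face: z 259 mm with the lever up (start), 219 mm latched, 211 mm at the lower stop. A brass catch beside the bar, 55 mm behind the pad, snaps over the bar once the pad has gone below about z 217 mm and then keeps it down when let go; let go sooner it springs up again. It takes 4 to 12 N to push down
- hammer_grip (a point): handle of a loose hammer, 260 mm long, lying in front of the guard, to the left of the gate: leave it
- wrench_grip (a point): loose 180 mm steel wrench lying in front of the gate, flat (8 mm), lower than the gate's bottom edge (25 mm): leave it
- pan_center (a point): loose aluminium pan, 120 mm across and 45 mm high, in front of the guard, to the right of the gate, centre half-way up: leave it

How it is judged:
On the way, in this order (a step that is already met when the one before it is completed fails the run):
1. the brake lever is held down by its catch alone, untouched (height (world z) of pad_top below 0.226 m and contact force between the fingers and lever_pad below 0.3 N), for 0.3 s.
2. the bolt is drawn clear of the keeper (value of joint bolt above 0.03 m), for 0.1 s.
At the end, for the whole second after the job is handed in: The fingers hold the red handle (over 2 N) and keep the gate still and ajar at 0.2 to 0.5 rad (60 to 147 mm at its free edge), the bolt drawn more than 30 mm and the brake lever still latched (pad top below 226 mm) (value of joint gate between 0.2 and 0.5 rad and velocity of joint gate between -0.05 and 0.05 rad/s and contact force between the fingers and bolt_handle above 2 N and value of joint bolt above 0.03 m and height (world z) of pad_top below 0.226 m); the arm keeps its last pose, push and grip.
It fails at once if the keeper is pushed with more than 40 N (the bolt is forced) (contact force between keeper and anything else above 40 N).
It fails at once if the hammer is moved more than 30 mm (distance of hammer_grip from where it was at the start of the episode above 0.03 m).
It fails at once if the wrench is moved more than 30 mm (distance of wrench_grip from where it was at the start of the episode above 0.03 m).
It fails at once if the pan is moved more than 30 mm (distance of pan_center from where it was at the start of the episode above 0.03 m).
It also fails if it takes over 48 s, if anything falls off the work surface, if the arm or the gripper's body presses on something with over 40 N, if the wrist force passes 120 N, or if a joint passes its speed limit or range.

## Working session

There is one attempt and no reset: what is moved stays moved. The work goes in short steps, Python scripts to look and compute and a shell command to move; the robot and the scene stay as the last step left them, time stands still between calls to the robot, and variables do not carry over. Pictures are saved under pics/ and viewed, about 8 in all and at most 12, crops included, and the job is handed in when it is done.

```bash
mkdir -p pics; ls
python3 - <<'E'
from bench import r
import cv2,numpy as np
s=r.get_state();print(s)
a=r.get_image("side");b=r.get_image("top")
for n,i in(("side",a),("top",b)):
    print(n,i["K"],i["k1"],i["R"],i["t"]); cv2.imwrite(f"pics/{n}0.png",i["img"])
cv2.imwrite("pics/both0.png",np.vstack([a["img"],b["img"]])[:, :])
E
```

```text
pics
{'clock': 0.0, 'q': array([ 1.16737945e+00,  3.51233169e-01,  1.65247006e+00,  1.91958905e-05,
        1.13907243e+00, -8.45774573e-02]), 'joint_velocities': array([ 0.00016915,  0.00088845, -0.00214903,  0.00139779, -0.00055419,
        0.00036934]), 'effort': array([ 1.75299319e-03, -5.06097257e+01, -2.91407382e+01, -3.20503474e-06,
        4.47418963e-03,  8.65415132e-06]), 'tool_pos': array([0.17222384, 0.52196277, 0.21974263]), 'tcp_rot': array([ 3.04228673,  1.5696132 , -1.98894971]), 'contact_force': array([-0.26941329, -0.20250543,  0.04335069]), 'ft_torque': array([0.06236564, 0.02984569, 0.00279434]), 'gripper_width': 0.08566682745486118}
side [[361.06732746   0.         256.40041779]
 [  0.         361.06732746 193.31133146]
 [  0.           0.           1.        ]] -0.03185559337085121 [[ 0.99082335 -0.13382029 -0.01900559]
 [-0.10916737 -0.70939883 -0.69630151]
 [ 0.07969673  0.69198659 -0.71749773]] [-0.52711652  0.26578287  1.07532699]
top [[347.50265396   0.         256.47415422]
 [  0.         347.50265396 194.98690136]
 [  0.           0.           1.        ]] 0.0060095120913775755 [[-0.02183208 -0.99973713  0.00700261]
 [-0.98008438  0.02001904 -0.19756985]
 [ 0.19737773 -0.01117651 -0.9802638 ]] [0.11366283 0.57109138 0.96928011]
```

View pics/side0.png

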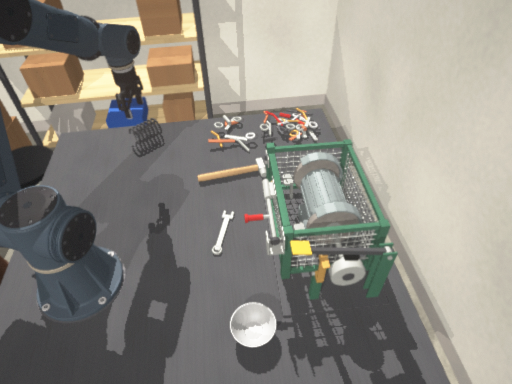

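View pics/top0.png

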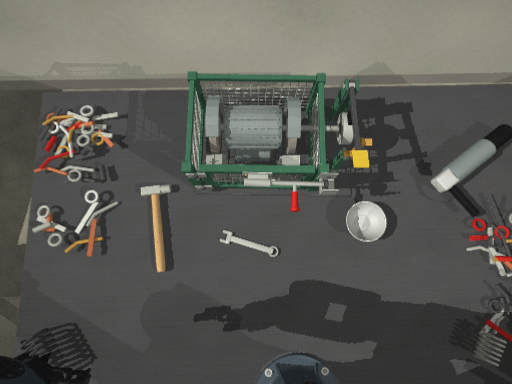

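Side view: red handle at about (257,217), yellow pad (301,247), pan (253,325). Top view: handle (294,200), pad (360,158), gate rail around row 180, pan (366,221).

```bash
cat > h.py <<'E'
import cv2,numpy as np
def ray(im,uv,T=None):
    "origin and direction of pixel in world (T: world_from_tool for wrist)"
    d=np.array([im["k1"],0,0,0,0.]) ; d=np.array([im["k1"],0,0,0])
    x=cv2.undistortPoints(np.array([[uv]],float),np.array(im["K"]),d)[0,0]
    v=np.array([x[0],x[1],1.])
    if T is None: R=np.array(im["R"]);return -R.T@np.array(im["t"]),R.T@v
    M=T@np.array(im["tool_from_camera"]);return M[:3,3],M[:3,:3]@v
def onz(o,d,z): return o+d*(z-o[2])/d[2]
def tri(rs):
    A=0;b=0
    for o,d in rs:
        d=d/np.linalg.norm(d);P=np.eye(3)-np.outer(d,d);A=A+P;b=b+P@o
    X=np.linalg.solve(A,b)
    return X,[np.linalg.norm(np.cross(X-o,d/np.linalg.norm(d))) for o,d in rs]
def mask(img,col):
    h=cv2.cvtColor(img,cv2.COLOR_BGR2HSV);H,S,V=cv2.split(h)
    m={"red":((H<8)|(H>172))&(S>150)&(V>70),"yel":(H>22)&(H<34)&(S>150)&(V>120),"green":(H>60)&(H<90)&(S>80)}[col]
    return m.astype(np.uint8)
def blob(m,near):
    n,l,st,c=cv2.connectedComponentsWithStats(m)
    ok=[i for i in range(1,n) if st[i,4]>15]
    i=min(ok,key=lambda i:np.hypot(*(c[i]-near)));p=np.argwhere(l==i)[:,::-1].astype(float)
    return p
def axis(p):
    c=p.mean(0);u=np.linalg.svd(p-c,full_matrices=False)[2][0];s=(p-c)@u
    return c,c+u*s.min(),c+u*s.max()
def toolT(s):
    from scipy.spatial.transform import Rotation as Ro
    T=np.eye(4);T[:3,:3]=Ro.from_euler("xyz",s["tcp_rot"]).as_matrix();T[:3,3]=s["tool_pos"];return T
E
python3 - <<'E'
from h import *;from bench import r
np.set_printoptions(precision=4,suppress=True)
ims={n:r.get_image(n) for n in("side","top")}
for col,near,z in(("red",{"side":(257,217),"top":(294,200)},.198),("yel",{"side":(301,247),"top":(360,158)},.259)):
    rs=[]
    for n,im in ims.items():
        p=blob(mask(im["img"],col),near[n]);c,a,b=axis(p);rs.append(ray(im,c))
        print(col,n,len(p),c,a,b,p.min(0),p.max(0),[onz(*ray(im,q),z)[:2] for q in(c,a,b)])
    print(tri(rs))
im=ims["top"]
# green corners of top frame: extremes
m=mask(im["img"],"green");m[:, :150]=0;m[:,360:]=0
p=np.argwhere(m)[:,::-1];print(p.min(0),p.max(0))
cv2.imwrite("pics/crop1.png",cv2.resize(im["img"][130:230,230:390],None,fx=5,fy=5,interpolation=cv2.INTER_CUBIC))
s=r.get_state();print(toolT(s))
E
```

```text
red side 98 [252.5918 217.2143] [244.7706 217.7699] [262.0386 216.5432] [245. 214.] [262. 221.] [array([0.5264, 0.0078]), array([0.5052, 0.009 ]), array([0.5521, 0.0063])]
red top 129 [294.4651 201.8217] [294.4271 190.9915] [294.4973 211.0053] [290. 191.] [299. 211.] [array([0.5253, 0.0075]), array([0.5533, 0.0064]), array([0.5018, 0.0085])]
(array([0.5258, 0.0076, 0.1981]), [np.float64(0.0005558003376815595), np.float64(0.0005558003376814778)])
yel side 108 [302.537  249.8519] [291.9012 250.6047] [310.8065 249.2665] [292. 243.] [311. 253.] [array([ 0.6226, -0.1587]), array([ 0.598 , -0.1571]), array([ 0.6418, -0.1599])]
yel top 269 [360.2528 158.3606] [356.7403 149.1853] [364.1277 168.4824] [352. 150.] [368. 167.] [array([ 0.6176, -0.1484]), array([ 0.641 , -0.1418]), array([ 0.5922, -0.1557])]
(array([ 0.623 , -0.1519,  0.2483]), [np.float64(0.0020167838037966315), np.float64(0.0020167838037965366)])
[182  72] [358 190]
[[-0.0003 -0.9496  0.3135  0.1723]
 [-0.0006  0.3135  0.9496  0.5221]
 [-1.      0.0001 -0.0007  0.22  ]
 [ 0.      0.      0.      1.    ]]
```

View pics/crop1.png

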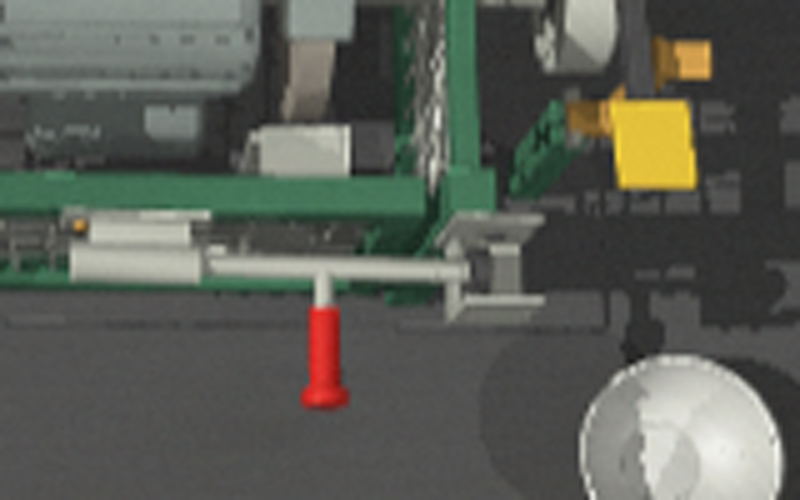

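The crop shows the handle (sleeve to knob) pointing at the robot, the bolt in the fork, and the pad clear of the pan. I get handle grip ≈ (0.531, 0.007, 0.198), triangulated z 0.198 as given. The pad is ≈ (0.618, -0.150) and yaw ≈ -0.04, both consistent with the given offsets. Next I go above the pad with the fingers shut.

```bash
python3 -m inch '[-5.4,0,0,-40,0,0,1, -5.4,0,0,-40,0,0,1, -5.4,0,0,-40,0,0,1, 0,0,0,0,-27,-38,1, 0,0,0,0,-27,-38,1, 0,0,0,0,-27,-38,1, 0,0,0,0,-27,-38,1, 0,0,0,0,-27,-38,1, 0,0,0,0,-27,-38,1, 0,0,0,0,-27,-38,1, 0,0,0,0,-27,-38,1, 0,0,0,0,-27,-38,1, 0,0,0,0,-27,-38,1, 0,0,0,0,-27,-38,1, 0,0,0,0,-27,-38,1, 0,0,0,0,-27,-38,1, 0,0,0,0,-27,-38,1, 0,0,0,0,-27,-38,1, 0,0,0,0,0,0,1]' 60
python3 - <<'E'
from h import *;from bench import r
np.set_printoptions(precision=4,suppress=True)
s=r.get_state();T=toolT(s);print(T,s["contact_force"])
im=r.get_image("wrist");cv2.imwrite("pics/w1.png",im["img"])
for col,z in(("yel",.259),("red",.198)):
    m=mask(im["img"],col)
    n,l,st,c=cv2.connectedComponentsWithStats(m)
    for i in range(1,n):
        if st[i,4]>100: print(col,st[i],c[i],onz(*ray(im,c[i],T),z))
E
```

```text
clock: 2.1
tool_pos: [0.5581, -0.0659, 0.3391]
tcp_rot: [2.136, 1.57, -2.616]
contact_force: [-0.3, 0.6, -0.4]
gripper_width: -0.0001
[[-0.0011 -0.9992  0.0398  0.5581]
 [-0.0006  0.0398  0.9992 -0.0659]
 [-1.      0.0011 -0.0007  0.3391]
 [ 0.      0.      0.      1.    ]] [-0.284   0.6253 -0.3978]
yel [ 150  236   44   37 1199] [170.754  250.5046] [ 0.6127 -0.1495  0.259 ]
red [311 126  23  47 722] [321.1011 146.7825] [0.5259 0.0079 0.198 ]
```

View pics/w1.png

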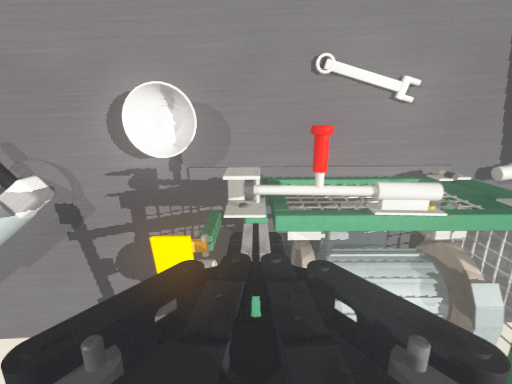

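The wrist view shows the pad at (171,250), slightly cut off by a finger, and the handle at (321,147). The positions agree with the outside cameras to a few mm. Next I centre over the pad and descend to just above it.

```bash
python3 -m inch '[0,0,0,0,-15,-20,1, 0,0,0,0,-15,-20,1, 0,0,0,0,-15,-20,1, 0,0,0,0,-15,-21,1, 0,0,0,20,0,0,1, 0,0,0,20,0,0,1, 0,0,0,18,0,0,1, 0,0,0,0,0,0,1, 0,0,0,0,0,0,1]'
python3 - <<'E'
from h import *;from bench import r
im=r.get_image("side");cv2.imwrite("pics/s2.png",cv2.resize(im["img"][180:300,220:400],None,fx=4,fy=4))
p=blob(mask(im["img"],"yel"),(301,247));print(len(p),p.mean(0))
E
```

```text
clock: 3.05
tool_pos: [0.6135, -0.1443, 0.283]
tcp_rot: [-1.488, 1.571, 0.048]
contact_force: [-0.1, -0.3, -0.6]
gripper_width: 0.0002Traceback (most recent call last):
  File "<stdin>", line 3, in <module>
  File "h.py", line 23, in blob
    i=min(ok,key=lambda i:np.hypot(*(c[i]-near)));p=np.argwhere(l==i)[:,::-1].astype(float)
ValueError: min() iterable argument is empty
```

View pics/s2.png

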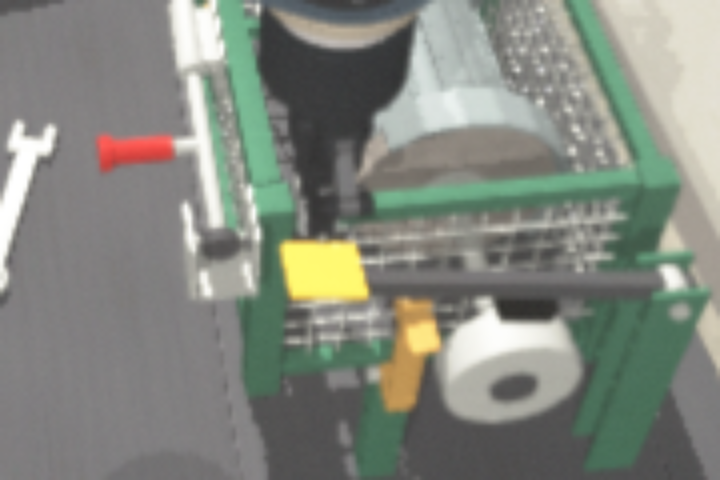

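The side view shows the pad at full-image (301,247) with the fingertips near its far edge. The earlier yellow mask missed part of it, so I recompute from the four corners seen here.

Run:
```python
from h import *;from bench import r
np.set_printoptions(precision=4,suppress=True)
im=r.get_image("side");tp=r.get_image("top")
q=[(290.5,240.75),(309.5,240),(312,254.5),(292.5,254.5),(301.1,247.4)]
for u in q: print(onz(*ray(im,u),.259))
print(tri([ray(im,q[-1]),ray(tp,(360.8,158.4))]))
s=r.get_state();X=s["tool_pos"]+[0,0,-.011]
for i in(im,tp):
    print(cv2.projectPoints(X[None],cv2.Rodrigues(i["R"])[0],i["t"],i["K"],np.array([i["k1"],0,0,0]))[0].ravel())
```

```text
[ 0.6004 -0.1291  0.259 ]
[ 0.645  -0.1337  0.259 ]
[ 0.641  -0.1744  0.259 ]
[ 0.5972 -0.1678  0.259 ]
[ 0.6209 -0.1515  0.259 ]
(array([ 0.6197, -0.1504,  0.2569]), [np.float64(0.0015496772807232174), np.float64(0.0015496772807231441)])
[297.9302 241.9367]
[360.5932 158.1526]
```

```bash
python3 -m inch '[0,0,0,0,-3,-7,1, 0,0,0,10,0,0,1, 0,0,0,10,0,0,1, 0,0,0,10,0,0,1, 0,0,0,10,0,0,1, 0,0,0,10,0,0,1, 0,0,0,8,0,0,1, 0,0,0,0,0,0,1, 0,0,0,0,0,0,1]'
```

```text
clock: 4.1
tool_pos: [0.6162, -0.1521, 0.2243]
tcp_rot: [1.582, 1.57, 3.117]
contact_force: [-2.7, -0.1, 5.8]
gripper_width: 0.0001
```

```bash
python3 -m inch '[0,0,0,2,0,0,1, 0,0,0,1,0,0,1, 0,0,0,0,0,0,1, 0,0,0,0,0,0,1]'
```

```text
clock: 4.5
tool_pos: [0.6162, -0.1522, 0.2218]
tcp_rot: [3.007, 1.571, -1.741]
contact_force: [-4.0, -0.7, 5.1]
gripper_width: 0.0002
```

Pad-top is about 0.211. I lift off and check that it stays down.

```bash
python3 -m inch '[0,0,0,-10,0,0,1, 0,0,0,-20,0,0,1, 0,0,0,-30,0,0,1, 0,0,0,-30,0,0,1, 0,0,0,-30,10,20,-1, 0,0,0,0,20,40,-1, 0,0,0,0,20,40,-1, 0,0,0,0,0,0,-1]'
python3 - <<'E'
from h import *;from bench import r
np.set_printoptions(precision=4,suppress=True)
im=r.get_image("side");cv2.imwrite("pics/s3.png",cv2.resize(im["img"][180:300,220:400],None,fx=4,fy=4))
s=r.get_state();print(s["tool_pos"],toolT(s)[:3,:3])
E
```

```text
clock: 5.3
tool_pos: [0.5685, -0.0467, 0.3426]
tcp_rot: [-0.824, 1.569, 0.714]
contact_force: [-0.2, -0.4, 0.4]
gripper_width: 0.0579
[ 0.5694 -0.0486  0.3424] [[ 0.0012 -0.9994  0.0334]
 [-0.      0.0334  0.9994]
 [-1.     -0.0012  0.    ]]
```

View pics/s3.png

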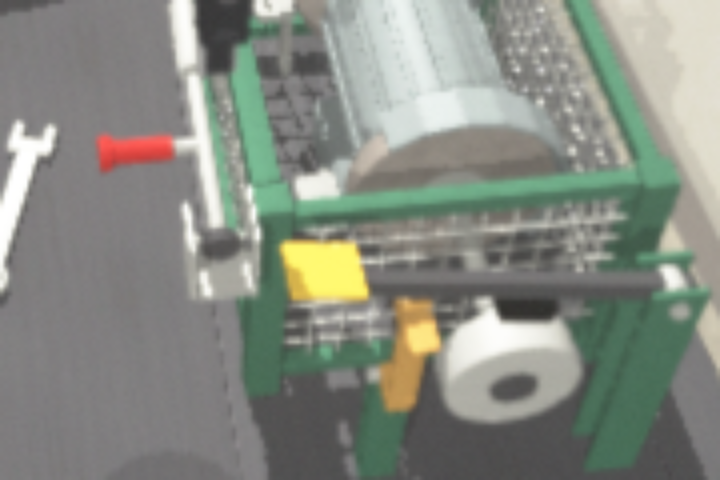

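The pad sprang back up to (301,247), so it has not latched. I return and press until the force rises at the stop.

```bash
python3 -m inch '[0,0,0,0,-13,-25,1, 0,0,0,0,-13,-25,1, 0,0,0,0,-13,-25,1, 0,0,0,0,-13,-25,1, 0,0,0,30,0,0,1, 0,0,0,30,0,0,1, 0,0,0,20,0,0,1, 0,0,0,10,0,0,1, 0,0,0,10,0,0,1, 0,0,0,10,0,0,1, 0,0,0,8,0,0,1, 0,0,0,3,0,0,1, 0,0,0,1,0,0,1, 0,0,0,0,0,0,1]'; python3 -m inch '[0,0,0,2,0,0,1, 0,0,0,1,0,0,1, 0,0,0,0,0,0,1]'
```

```text
clock: 6.75
tool_pos: [0.6187, -0.1529, 0.2207]
tcp_rot: [-2.172, 1.569, -0.637]
contact_force: [-3.5, 0.4, 5.8]
gripper_width: -0.0
clock: 7.05
tool_pos: [0.6187, -0.1529, 0.2179]
tcp_rot: [-2.1, 1.569, -0.565]
contact_force: [-4.2, -0.6, 7.6]
gripper_width: -0.0002
```

```bash
python3 -m inch '[0,0,0,2,0,0,1, 0,0,0,0,0,0,1]';python3 -m inch '[0,0,0,2,0,0,1, 0,0,0,0,0,0,1]'
```

```text
clock: 7.25
tool_pos: [0.6188, -0.1529, 0.2159]
tcp_rot: [-2.054, 1.569, -0.52]
contact_force: [-4.4, 0.7, 6.5]
gripper_width: -0.0
clock: 7.45
tool_pos: [0.6188, -0.1529, 0.2139]
tcp_rot: [-2.092, 1.569, -0.557]
contact_force: [-3.6, 0.7, 6.8]
gripper_width: 0.0001
```

```bash
python3 -m inch '[0,0,0,2,0,0,1, 0,0,0,0,0,0,1]';python3 -m inch '[0,0,0,2,0,0,1, 0,0,0,0,0,0,1]';python3 - <<'E'
from h import *;from bench import r
im=r.get_image("side");cv2.imwrite("pics/s4.png",cv2.resize(im["img"][180:300,220:400],None,fx=4,fy=4))
E
```

```text
clock: 7.65
tool_pos: [0.6188, -0.1529, 0.2118]
tcp_rot: [-2.106, 1.569, -0.572]
contact_force: [-3.4, -0.4, 6.7]
gripper_width: 0.0003
clock: 7.85
tool_pos: [0.6188, -0.1529, 0.2099]
tcp_rot: [-2.076, 1.569, -0.541]
contact_force: [-4.4, -0.3, 6.5]
gripper_width: -0.0001
```

View pics/s4.png

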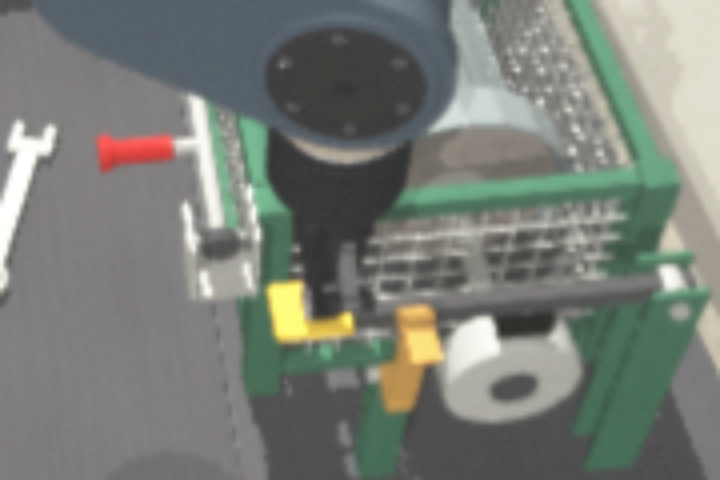

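The side view shows the fingertips on the pad and the bar just at the catch's top at crop (410,310). It has not gone under yet, so I keep pressing.

```bash
python3 -m inch '[0,0,0,2,0,0,1, 0,0,0,0,0,0,1]';python3 -m inch '[0,0,0,2,0,0,1, 0,0,0,0,0,0,1]';python3 -m inch '[0,0,0,2,0,0,1, 0,0,0,0,0,0,1]'
```

```text
clock: 8.1
tool_pos: [0.6188, -0.1529, 0.2079]
tcp_rot: [-2.111, 1.569, -0.576]
contact_force: [-4.8, 0.5, 8.1]
gripper_width: -0.0001
clock: 8.3
tool_pos: [0.6188, -0.1529, 0.2059]
tcp_rot: [-2.109, 1.569, -0.575]
contact_force: [-4.8, 0.3, 8.0]
gripper_width: 0.0002
clock: 8.5
tool_pos: [0.6188, -0.153, 0.204]
tcp_rot: [-2.109, 1.569, -0.575]
contact_force: [-5.5, -0.2, 8.7]
gripper_width: 0.0002
```

```bash
python3 -m inch '[0,0,0,2,0,0,1, 0,0,0,0,0,0,1]';python3 -m inch '[0,0,0,2,0,0,1, 0,0,0,0,0,0,1]';python3 -m inch '[0,0,0,2,0,0,1, 0,0,0,0,0,0,1]'
```

```text
clock: 8.7
tool_pos: [0.6188, -0.153, 0.202]
tcp_rot: [-2.081, 1.569, -0.547]
contact_force: [-4.2, 0.5, 7.9]
gripper_width: -0.0
clock: 8.9
tool_pos: [0.6188, -0.153, 0.2004]
tcp_rot: [-2.08, 1.569, -0.545]
contact_force: [-5.0, -0.0, 9.5]
gripper_width: 0.0001
clock: 9.1
tool_pos: [0.6189, -0.153, 0.1999]
tcp_rot: [-2.043, 1.568, -0.508]
contact_force: [-10.5, 1.6, 20.5]
gripper_width: 0.0003
```

The force jumped to 20 N, so this is the stop. I lift off and check.

```bash
python3 -m inch '[0,0,0,-4,0,0,1, 0,0,0,-20,0,0,1, 0,0,0,-40,0,0,1, 0,0,0,-40,0,0,1, 0,0,0,-30,10,20,-1, 0,0,0,0,20,40,-1, 0,0,0,0,20,40,-1, 0,0,0,0,0,0,-1, 0,0,0,0,0,0,-1]'
python3 - <<'E'
from h import *;from bench import r
np.set_printoptions(precision=4,suppress=True)
im=r.get_image("side")
s=r.get_state();T=toolT(s);w=r.get_image("wrist");print(T)
p=blob(mask(w["img"],"red"),(300,150));c,a,b=axis(p);print(p.min(0),p.max(0),[onz(*ray(w,q,T),.198) for q in(c,a,b)])
A=cv2.resize(im["img"][180:300,220:400],(600,400));cv2.imwrite("pics/s5.png",np.hstack([A,w["img"][:,56:256][:, :]*1 if 0 else cv2.resize(w["img"],(533,400))])[:, :1133] if 0 else cv2.resize(np.hstack([A,cv2.resize(w["img"],(533,400))]),(800,282)))
E
```

```text
clock: 10.0
tool_pos: [0.5723, -0.0503, 0.3314]
tcp_rot: [-1.814, 1.569, -0.278]
contact_force: [-0.4, 0.2, -0.6]
gripper_width: 0.0722
[[ 0.0015 -0.9994  0.0359  0.5725]
 [-0.0006  0.0359  0.9994 -0.051 ]
 [-1.     -0.0016 -0.0005  0.3311]
 [ 0.      0.      0.      1.    ]]
[298. 113.] [321. 161.] [array([0.5263, 0.0071, 0.198 ]), array([0.5039, 0.0079, 0.198 ]), array([0.5541, 0.006 , 0.198 ])]
```

View pics/s5.png

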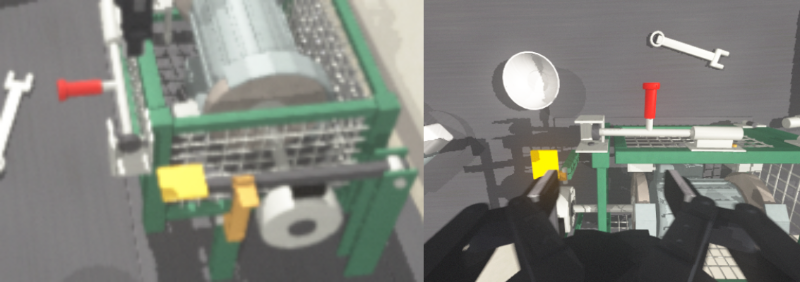

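The brake is latched: the bar is under the brass catch and the pad is visibly lower. The stop came about 20 mm lower in TCP z than nominal tip geometry predicts. I check where the tip really is before grasping.

Run:
```python
from h import *;from bench import r
np.set_printoptions(precision=4,suppress=True)
im=r.get_image("side");tp=r.get_image("top")
pr=lambda i,X:cv2.projectPoints(np.array([X],float),cv2.Rodrigues(i["R"])[0],i["t"],i["K"],np.array([i["k1"],0,0,0]))[0].ravel()
print("s4 tip seen ~(302.5,258.7):",[(z,pr(im,(.619,-.153,z))) for z in(.199,.211,.221,.231)])
h=cv2.cvtColor(tp["img"],cv2.COLOR_BGR2HSV);m=((h[...,0]>24)&(h[...,0]<34)&(h[...,1]>120)&(h[...,2]>90)).astype(np.uint8)
h=cv2.cvtColor(im["img"],cv2.COLOR_BGR2HSV);m2=((h[...,0]>24)&(h[...,0]<34)&(h[...,1]>100)&(h[...,2]>90)).astype(np.uint8)
a=blob(m,(360,158));b=blob(m2,(300,255));print(len(a),a.mean(0),len(b),b.mean(0),tri([ray(tp,a.mean(0)),ray(im,b.mean(0))]))
s=r.get_state();print(s["tool_pos"],s["gripper_width"])
```

```text
s4 tip seen ~(302.5,258.7): [(0.199, array([298.743 , 262.5201])), (0.211, array([299.0722, 259.7403])), (0.221, array([299.3515, 257.3806])), (0.231, array([299.6354, 254.9808]))]Traceback (most recent call last):
  File "<stdin>", line 8, in <module>
  File "h.py", line 23, in blob
    i=min(ok,key=lambda i:np.hypot(*(c[i]-near)));p=np.argwhere(l==i)[:,::-1].astype(float)
ValueError: min() iterable argument is empty
```

Run:
```python
from h import *;from bench import r
np.set_printoptions(precision=4,suppress=True)
w=r.get_image("wrist");s=r.get_state();print(s["gripper_width"],s["tool_pos"]);print(w["tool_from_camera"])
for u,z in(((179.6,233.9),-.0425),((330.6,232.6),.0425)):
    o,d=ray(w,u,np.eye(4));print(o+d*(z-o[2])/d[2])
cv2.imwrite("pics/w6.png",cv2.resize(w["img"][190:384,100:420],None,fx=2.5,fy=2.5))
```

```text
0.08549872965889431 [ 0.5723 -0.0514  0.3301]
[[-0.001  -0.2724  0.9622 -0.1535]
 [ 0.0012 -0.9622 -0.2724  0.0689]
 [ 1.      0.0008  0.0013  0.0002]
 [ 0.      0.      0.      1.    ]]
[-0.0143  0.0037 -0.0425]
[-0.016   0.0054  0.0425]
```

View pics/w6.png

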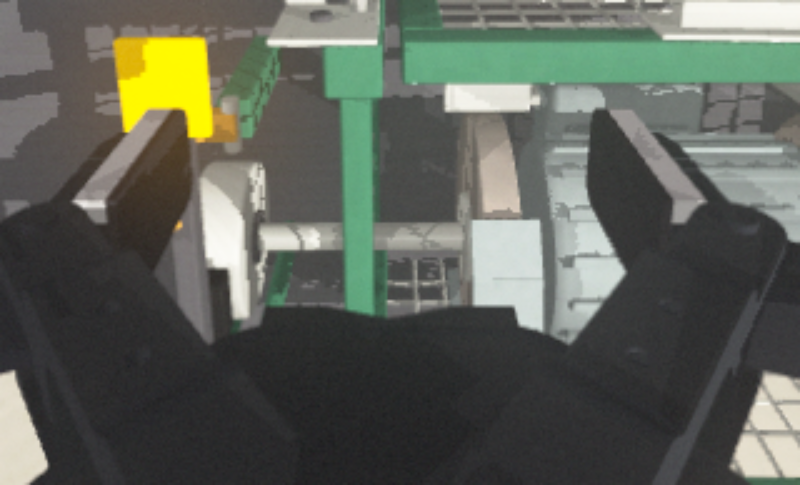

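The wrist crop shows the two open fingertips at full-image (174,234) and (337,234). They lie some 14 mm behind the reported TCP, not ahead of it, which agrees with the late contact on the pad. TCP z ≈ 0.176 puts the pads round the handle under either reading, with the palm still above the rail.

```bash
python3 -m inch '[0,0,0,0,21,28,-1, 0,0,0,0,21,28,-1, 0,0,0,0,0,0,-1, 0,0,0,30,0,0,-1, 0,0,0,30,0,0,-1, 0,0,0,0,0,0,-1, 0,0,0,0,0,0,-1]'
python3 - <<'E'
from h import *;from bench import r
np.set_printoptions(precision=4,suppress=True)
s=r.get_state();T=toolT(s);w=r.get_image("wrist");print(T)
p=blob(mask(w["img"],"red"),(256,150));c,a,b=axis(p);print(p.min(0),p.max(0),[onz(*ray(w,q,T),.198) for q in(c,a,b)])
E
```

```text
clock: 10.95
tool_pos: [0.5325, 0.0064, 0.2709]
tcp_rot: [1.847, 1.571, -2.902]
contact_force: [0.3, -0.5, -0.3]
gripper_width: 0.0856
[[-0.0002 -0.9993  0.0368  0.5325]
 [-0.0001  0.0368  0.9993  0.0064]
 [-1.      0.0002 -0.0001  0.2709]
 [ 0.      0.      0.      1.    ]]
[242. 162.] [269. 220.] [array([0.5261, 0.0072, 0.198 ]), array([0.5026, 0.008 , 0.198 ]), array([0.5558, 0.0062, 0.198 ])]
```

```bash
python3 -m inch '[0,0,0,30,0,0,-1, 0,0,0,30,0,0,-1, 0,0,0,25,0,0,-1, 0,0,0,10,0,0,-1, 0,0,0,0,0,0,-1, 0,0,0,0,0,0,-1]'; python3 -m inch '[0,0,0,0,0,0,1, 0,0,0,0,0,0,1, 0,0,0,0,0,0,1, 0,0,0,0,0,0,1, 0,0,0,0,0,0,1, 0,0,0,0,0,0,1, 0,0,0,0,0,0,1, 0,0,0,0,0,0,1]' 60
```

```text
clock: 11.6
tool_pos: [0.533, 0.0068, 0.1769]
tcp_rot: [-1.595, 1.569, -0.061]
contact_force: [0.1, -0.8, 0.6]
gripper_width: 0.0852
clock: 12.4
tool_pos: [0.5322, 0.0069, 0.1755]
tcp_rot: [-1.767, 1.57, -0.232]
contact_force: [-0.2, -0.5, 4.6]
gripper_width: 0.0135
```

The width of 13.5 mm is less than the 16 mm sleeve, and the upward force hints that only the tips grip. I look.

Run:
```python
from h import *;from bench import r
s=r.get_image("side")["img"];w=r.get_image("wrist")["img"]
A=cv2.resize(s[185:265,200:300],(500,400));B=cv2.resize(w[140:260,190:320],(433,400));cv2.imwrite("pics/g1.png",cv2.resize(np.hstack([A,B]),(800,343)))
```

```text
(no output)
```

View pics/g1.png

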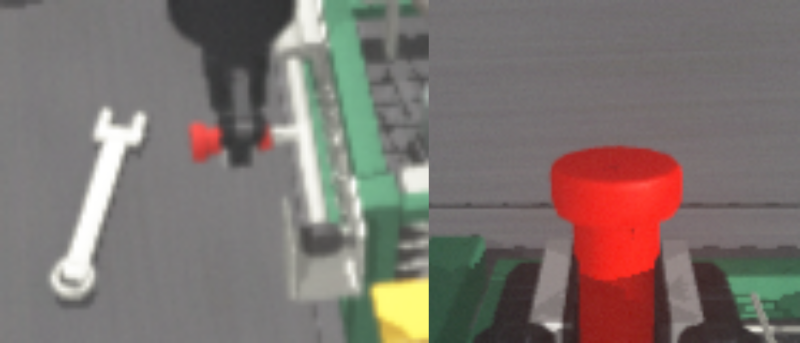

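The grasp is good: pads on both sides of the sleeve between knob and stem, tips below it. Now I lift.

```bash
python3 -m inch '[0,0,0,-2,0,0,1, 0,0,0,-2,0,0,1, 0,0,0,-2,0,0,1, 0,0,0,-2,0,0,1, 0,0,0,0,0,0,1, 0,0,0,0,0,0,1]'
```

```text
clock: 13.1
tool_pos: [0.5319, 0.007, 0.1834]
tcp_rot: [1.238, 1.57, 2.773]
contact_force: [-1.3, -0.9, -4.7]
gripper_width: 0.0137
```

```bash
python3 -m inch '[0,0,0,0,0,3,1, 0,0,0,0,0,3,1, 0,0,0,0,0,3,1, 0,0,0,0,0,0,1]';python3 -m inch '[0,0,0,0,0,3,1, 0,0,0,0,0,3,1, 0,0,0,0,0,0,1]'
```

```text
clock: 13.5
tool_pos: [0.5323, 0.0166, 0.1833]
tcp_rot: [0.103, 1.57, 1.638]
contact_force: [-0.5, 1.9, -3.8]
gripper_width: 0.0137
clock: 13.8
tool_pos: [0.5325, 0.0224, 0.1833]
tcp_rot: [0.198, 1.57, 1.733]
contact_force: [-0.8, 1.2, -3.7]
gripper_width: 0.0136
```

```bash
python3 -m inch '[0,0,0,0,0,4,1, 0,0,0,0,0,4,1, 0,0,0,0,0,4,1, 0,0,0,0,0,4,1, 0,0,0,0,0,4,1, 0,0,0,0,0,4,1, 0,0,0,0,0,4,1, 0,0,0,0,0,0,1]';python3 -m inch '[0,0,0,0,0,2,1, 0,0,0,0,0,2,1, 0,0,0,0,0,0,1, 0,0,0,0,0,0,1]'
python3 - <<'E'
from h import *;from bench import r
s=r.get_image("side")["img"];w=r.get_image("top")["img"]
A=cv2.resize(s[175:265,220:320],(500,450));B=cv2.resize(w[150:222,240:340],(625,450));cv2.imwrite("pics/g2.png",cv2.resize(np.hstack([A,B]),(800,320)))
E
```

```text
clock: 14.6
tool_pos: [0.5336, 0.0506, 0.1833]
tcp_rot: [-0.061, 1.57, 1.474]
contact_force: [-2.5, 1.9, -3.1]
gripper_width: 0.0139
clock: 15.0
tool_pos: [0.5337, 0.0542, 0.1833]
tcp_rot: [-0.076, 1.57, 1.459]
contact_force: [-1.8, 1.5, -4.1]
gripper_width: 0.0142
```

View pics/g2.png

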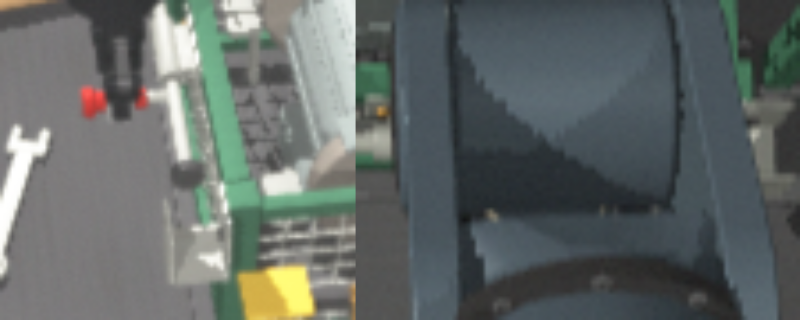

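The bolt nose is clear of the fork: collar at crop (187,172), keeper at (200,240). Now I swing the gate along the arc about the hinge, radius ≈ 217 mm.

```bash
python3 -m inch '[2,0,0,0,7,2,1, 2,0,0,0,7.5,2.5,1, 2,0,0,0,7,2,1, 2,0,0,0,7.5,2.5,1, 0,0,0,0,0,0,1]' 80;python3 -m inch '[2,0,0,0,7,2,1, 2,0,0,0,7.5,2.5,1, 2,0,0,0,7,2,1, 2,0,0,0,7.5,2.5,1, 2,0,0,0,7.5,2,1, 2,0,0,0,7,2,1, 0,0,0,0,0,0,1, 0,0,0,0,0,0,1, 0,0,0,0,0,0,1, 0,0,0,0,0,0,1]'
python3 - <<'E'
from h import *;from bench import r
i=r.get_image("side");s=i["img"];cv2.imwrite("pics/g3.png",cv2.resize(s[120:300,180:400],(800,654))[:600])
E
```

```text
clock: 15.6
tool_pos: [0.506, 0.0655, 0.1837]
tcp_rot: [-1.513, 1.569, -0.118]
contact_force: [4.3, -1.4, -4.7]
gripper_width: 0.0128
clock: 16.6
tool_pos: [0.4681, 0.0891, 0.1836]
tcp_rot: [-1.111, 1.569, 0.075]
contact_force: [4.6, -0.7, -2.3]
gripper_width: 0.0131
```

View pics/g3.png

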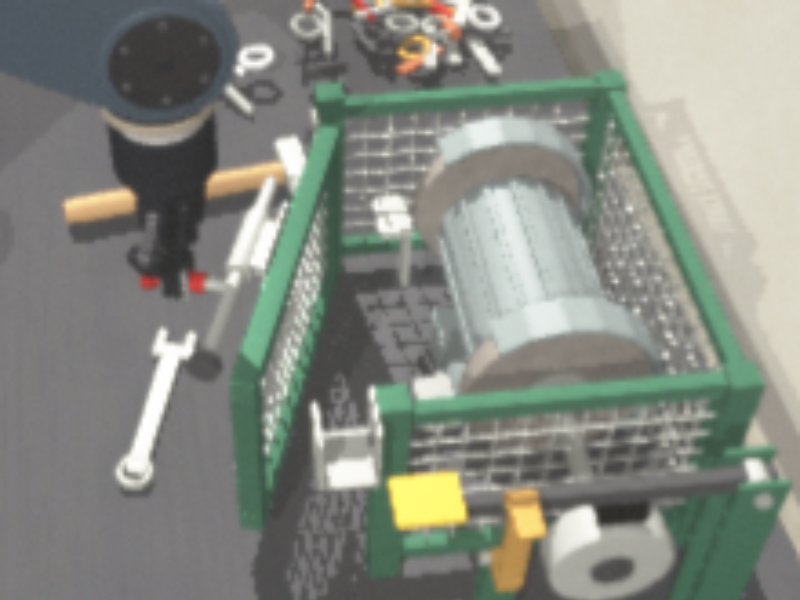

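The gate stands ajar, gripped by the handle, with the pad still under its catch. I do one quick numeric check, then hand in.

```bash
python3 -m inch '[0,0,0,0,0,0,1, 0,0,0,0,0,0,1, 0,0,0,0,0,0,1, 0,0,0,0,0,0,1, 0,0,0,0,0,0,1]'
python3 - <<'E'
from h import *;from bench import r
i=r.get_image("side");H=np.array([.6014,.2608])
for u in((180+233/3.636,120+370/3.636),(180+262/3.636,120+372/3.636)):
    X=onz(*ray(i,u),.215)[:2];d=X-H;print(X,np.hypot(*d),"angle",np.arctan2(-d[0],-d[1])-.037)
print(np.abs(r.get_state()["joint_velocities"]).max())
E
```

```text
clock: 17.15
tool_pos: [0.4681, 0.0891, 0.1836]
tcp_rot: [-1.119, 1.569, 0.067]
contact_force: [5.4, -0.3, -2.8]
gripper_width: 0.013
[ 0.50093555 -0.01877483] 0.29707775109343426 angle 0.3079776077920338
[ 0.52142477 -0.02375605] 0.2955810959051076 angle 0.23698453686728368
0.0014709120319381158
```

```bash
python3 -c "
from bench import r
r.sign_off();s=r.get_state();print(s['clock'],s['tool_pos'],s['contact_force'],s['gripper_width'])"
```

```text
the job is handed in; nothing more can be done
the job is handed in; nothing more can be done
```

The job is handed in at about 17 s of robot time. The brake is latched, the bolt is drawn, and the gripper holds the gate ajar by the red handle. No verdict was reported.

- **Brake:** The first press was too shallow and the pad sprang back up. The second went to the lower stop at about 20 N, and the last pictures show the bar under the brass catch with nothing touching it. I never measured the latched pad height in numbers, because the colour mask for that check failed.
- **Bolt:** I lifted the handle about 8 mm and drew it back about 47 mm. The force along the draw stayed near 2 N, and the picture showed the nose clear of the keeper.
- **Gate:** I swung it 20° (0.35 rad). Checking from the free edge in the side picture gave about 0.32 rad, inside the 0.2–0.5 rad range. The arm was still, with about 5 N of spring load at the handle.
- **Loose objects:** I never went near the hammer, wrench or pan. The last picture shows the wrench and hammer where they lay; I did not measure any of the three numerically.

**What disagreed:**
- The fingertips sit roughly 10–14 mm behind the reported TCP, not 11 mm ahead of it, which is why the first press fell short.
- The gripper opening read 13–14 mm on a 16 mm sleeve, although the pictures showed a sound grip.

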